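# Clip a soap bar centred on the stamping stand

## Robot

A 7-joint arm with a two-finger parallel gripper is mounted at the origin on a cart in front of the work surface, level with it; the furniture and walls round the work are solid. World frame = base frame: x ahead of the robot, y to its left, z up, the work surface at z = 0. Lengths are in mm, angles in rad, forces in N, time in s.
With the tool pointing down it reaches from about 400 to 875 mm from the base axis. Payload 4.4 kg.
Tool frame: the origin (TCP) lies at the very end of the fingers, on their centre line; the grasp point (between the pads) lies 19 mm behind it; z points along the fingers, y is the line along which they close (so a half turn about z gives the same grasp; the last joint's range is limited). The gripper opens to 85 mm and grips with 20 to 120 N. Pads are 22 mm wide; open, the fingers measure 114 mm over their backs; the gripper's body (76 mm by 85 mm) begins 54 mm behind the grasp point. The pads swing forward as they close: fully open they stand 13 mm farther back than shut.
Start: joints at [-1.218, 0.628, 0.038, 1.517, -0.027, 0.996, -0.02], TCP at [264.31, 593.85, 231.313] pointing down, gripper open.
Joint ranges: [-3.06, 3.06], [-0.37, 2.12], [-1.25, 1.32], [0.18, 2.47], [-1.1, 4.24], [0.23, 1.98], [-2.94, 2.94]. Speed limits (rad/s): [2.57, 2.57, 3.14, 3.14, 3.14, 3.14, 3.14].

## Interface

Orientations are given as [roll, pitch, yaw] about the fixed x, y, z axes, in that order (R = Rz(yaw) Ry(pitch) Rx(roll)).
In Python, from cell import read_state, get_image, camera_info, finish_job gives the robot as it stands.
- The arm moves only by the tool play_rows, never from a script. Its argument "deltas" is one flat list of numbers, 7 for each row, row after row: the shift along the tool's x, y, z in mm, then the turn, a rotation vector about the tool's x, y, z in rad, then the opening, from 0 (shut) to 1 (fully open). In form: [dx, dy, dz, ax, ay, az, grip, dx, dy, dz, ax, ay, az, grip, ...]. A call has 1 to 10 rows; each row is the pose to reach, as a shift and turn from the pose commanded when the call began, along the tool's axes at that moment; what a row does not reach only later rows make up. A row lasts 1/8 s, in which the tool goes at most 62.5 mm and 10.7 degrees, less where a joint would pass 70% of its speed; a pose out of reach is approached as far as the arm can. A call with a gripper value outside its range is refused whole. The fingers move at their own pace and stop on an object; the grip force is fixed at half the most. Time passes only in rows, so rows that repeat a pose let the fingers close. It gives the time, the measured TCP pose, the force, the opening and the grip force at its end, in the units of the state.
- read_state(): the state, without advancing time (a new reading comes with each control period).
- get_image(name): name is "scene" or "side" or "wrist"; returns the picture (420x560x3 uint8, red, green, blue); there is no depth.
- camera_info(name): a dict with "fx", "fy", "cx", "cy" (pixels), "T" (4x4, takes a point from camera to world coordinates). Camera axes: x right, y down, z forward; pixel columns grow to the right and rows downward; lengths in mm; the calibration is good to about 2 mm. A picture is of the moment at which its call begins: read the wrist's pose just before it. camera_info takes no time and is no camera call; for the wrist camera it gives the pose at the moment of the call.
- finish_job(): hands the job in; it is judged then, once.
The state is a dict: "clock": time; "qpos": joint angles; "qd": joint speeds; "tau": joint torques, N m; "eef_pos": TCP position; "tool_rot": TCP orientation; "force": force on the tool from outside, world axes, zero at the start; "torque": the same for the moment, N m; "width": finger opening in mm; "gripper_force": force on a finger pad.
Only numpy, scipy, OpenCV 4.12 (cv2) and the standard library are available. Lean on these libraries where they do the work, as an engineer would, in place of code of your own. Each camera call takes 0.05 s, during which the arm holds its last target. There are 200 camera calls.

## Task

Get the lavender soap bar ready for stamping: pick it up and clip it onto the stand's small platform, pushing one of its ends against the sprung jaw until the other end clears the low blue lip, then pressing it down flat on the platform so the jaw holds it against the lip, squarely centred across the platform with no edge hanging over. Be gentle, soap bruises: never press it against the stand with more than about 15 N, and leave the other two bars where they lie.

Things in the scene. Friction and masses are not known exactly. Their poses are not given: they have to be found in the camera images.
- lavender_bar: the lavender (light purple) soap bar, 53 x 79 x 26 mm, 0.08 to 0.13 kg, lying flat on the table. Origin: centre of its underside; x along its 53 mm width, y along its 79 mm length, z up. Grasp it across the width. Its two ends are alike
- coral_bar: the coral (orange-pink) soap bar, 54 x 80 x 26 mm; leave it alone. Origin: centre of its underside
- charcoal_bar: the dark grey soap bar, 54 x 80 x 26 mm; leave it alone. Origin: centre of its underside
- platform (a point): centre of the top face of the stamping stand's aluminium platform, 38 mm above the table: x across it (64 mm wide), y along it (104 mm long) towards the sprung jaw, z up. It sinks on a rubber cushion, 1 mm per 5 N. A blue carriage bearing lip and jaw is clamped under it anywhere from -8 to +8 mm along y of its middle; where is NOT measured: feel for it
- lip_end (a point): fixed point on the platform top at y = -40 mm, where the lip's inner face is when the carriage is in its middle. Lip: blue plate across the platform's -y end, 46 mm wide, standing 3.5 mm above the platform top; carry the bar at least 4 mm above the platform over it. Rubbing on jaw and lip, the bar then needs some 5 N down to seat; it does not drop in
- jaw_end (a point): fixed point at platform top height, y = +37.5 mm, where the jaw's face rests when the carriage is in its middle (gap to the lip always 77.5 mm, 1.7 mm less than the bar). Red jaw, black rubber face 40 mm wide, 1 to 13 mm above the platform. It yields to +y by 3.2 mm at 3 N per mm, then a hard stop (10 N; housing behind it 12 mm high); the bar clears the lip at 5 to 6 N, 8 N gives 0.8 mm to spare.
Things that resemble listed ones, but are neither listed nor needed, are in the scene too. Leave any green or turquoise look-alike of the lavender_bar alone.

How it is judged (in metres and radians):
At the end, for the whole second after the job is handed in: The lavender bar lies at rest and released, flat on the platform (underside -3 to +2 mm from the unloaded platform top, tilt under 0.03 rad), between lip and jaw (within 11 mm of the platform's middle lengthwise), centred across it within 3.5 mm and square within 0.035 rad (x of lavender_bar in the frame of platform between -0.0035 and 0.0035 m and y of lavender_bar in the frame of platform between -0.011 and 0.011 m and z of lavender_bar in the frame of platform between -0.003 and 0.002 m and angle between lavender_bar's own z axis and vertical below 0.03 rad and angle between the y axis of lavender_bar and the y axis of platform, either way round below 0.035 rad and linear speed of lavender_bar below 0.01 m/s); the robot touches nothing.
It fails at once if the lavender bar is pressed against the stand, its lip or its jaw with more than 28 N (all contacts added up) (contact force between lavender_bar and stand above 28 N).
It fails at once if another soap bar is moved more than 30 mm (distance of any of coral_bar, charcoal_bar from where it was at the start of the episode above 0.03 m).
It also fails if it takes over 54 s, if anything falls off the work surface, if the arm or the gripper's body presses on something with over 40 N, if the wrist force passes 120 N, or if a joint passes its speed limit or range.

## Working session

There is one attempt and no reset: what is moved stays moved. The work goes in short steps, Python scripts to look and compute and a tool call to move; the robot and the scene stay as the last step left them, time stands still between calls to the robot, and variables do not carry over. Pictures are saved under pics/ and viewed, at most 10 in all, crops included, and the job is handed in when it is done.

Besides the shell and the picture viewer there is one more tool, called by a JSON object that holds its "name" and its "arguments", one argument or row to a line. play_rows: Moves the arm, as the interface text tells. Its arguments: {"type":"object","properties":{"deltas":{"type":"array"}},"required":["deltas"]}

```bash
mkdir -p pics; ls; python3 - <<'E'
from cell import *
import cv2,numpy as np
s=read_state();print({k:np.round(s[k],3).tolist() for k in s})
a=get_image("scene");b=get_image("side")
np.save("pics/scene.npy",a);np.save("pics/side.npy",b)
cv2.imwrite("pics/scene.png",a[:,:,::-1]);cv2.imwrite("pics/side.png",b[:,:,::-1])
for n in("scene","side","wrist"):
  c=camera_info(n);print(n,c["fx"],c["cx"],c["cy"],np.round(c["T"],3).tolist())
E
```

```text
pics
{'clock': 0.0, 'qpos': [-1.218, 0.629, 0.038, 1.518, -0.027, 0.996, -0.02], 'qd': [0.001, 0.001, -0.001, 0.0, -0.0, -0.001, -0.001], 'tau': [0.001, -56.342, 1.226, -19.345, 0.011, 0.01, 0.0], 'eef_pos': [264.067, 593.26, 230.398], 'tool_rot': [-3.14, 0.0, 2.723], 'force': [-0.308, -0.214, -0.882], 'torque': [-0.012, -0.001, -0.025], 'gripper_force': 0.0, 'width': 85.078}
scene 401.85329337267837 274.09424371023147 203.70403504870671 [[0.632, -0.334, 0.699, -94.438], [-0.775, -0.258, 0.577, -586.429], [-0.012, -0.906, -0.422, 425.515], [0.0, 0.0, 0.0, 1.0]]
side 388.67217659946203 281.4135013791176 210.61824141913 [[-0.845, -0.236, 0.48, 162.163], [-0.534, 0.401, -0.744, 532.828], [-0.017, -0.885, -0.465, 455.895], [0.0, 0.0, 0.0, 1.0]]
wrist 293.653871438089 279.92158958634496 210.89006450622446 [[0.406, 0.88, 0.246, 201.328], [0.914, -0.391, -0.111, 621.639], [-0.001, 0.27, -0.963, 372.37], [0.0, 0.0, 0.0, 1.0]]
```

View pics/scene.png

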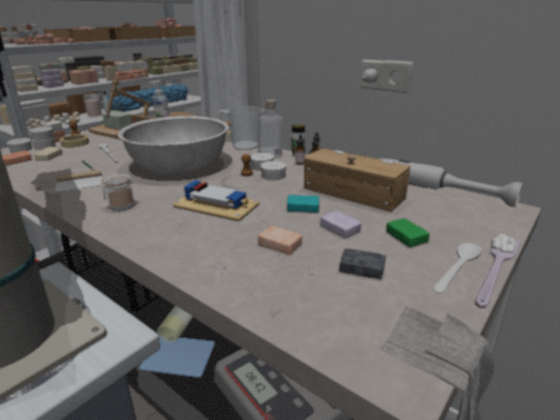

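View pics/side.png

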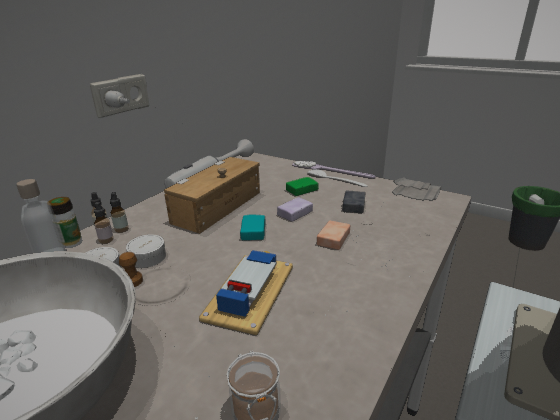

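The scene view shows these candidates for the lavender bar:
- lavender bar at (340,223), also at side (295,209)
- turquoise block at (303,203)
- green block at (407,232)
- coral bar at (280,239)
- charcoal bar at (363,263)
- lavender spoon at (493,270)

I choose (340,223). The stand is at (216,199), with the red jaw at its left end (195,188) and the lip at (237,198).

```bash
cat > h.py <<'E'
from cell import *
import cv2,numpy as np
from scipy.spatial.transform import Rotation as R
def ray(px,c,z):
    T=np.array(c["T"]);p=np.atleast_2d(px).astype(float)
    d=np.c_[(p[:,0]-c["cx"])/c["fx"],(p[:,1]-c["cy"])/c["fy"],np.ones(len(p))]@T[:3,:3].T
    o=T[:3,3];return o+d*((z-o[2])/d[:,2])[:,None]
def proj(P,c):
    T=np.array(c["T"]);q=(np.atleast_2d(P)-T[:3,3])@T[:3,:3]
    return np.c_[q[:,0]/q[:,2]*c["fx"]+c["cx"],q[:,1]/q[:,2]*c["fy"]+c["cy"]]
def pose():
    s=read_state();return np.array(s["eef_pos"]),R.from_euler("xyz",s["tool_rot"])
def delta(p,rpy):
    p0,r0=pose();r=R.from_euler("xyz",rpy)
    return r0.inv().apply(np.array(p)-p0).round(2),(r0.inv()*r).as_rotvec().round(4)
E
python3 - <<'E'
from h import *
a=np.load("pics/scene.npy");b=np.load("pics/side.npy")
for n,pts in(("scene",{"lav":(340,221),"cor":(280,236),"char":(363,258),"turq":(303,201),"grn":(407,229)}),("side",{"lav":(295,207),"cor":(334,231),"char":(354,200),"turq":(253,223),"grn":(302,184)})):
  c=camera_info(n)
  for k,v in pts.items(): print(n,k,ray(v,c,24).round()[0])
c=camera_info("scene");print("stand",ray([(195,188),(216,197),(237,198)],c,40).round())
c=camera_info("side");print("stand",ray([(240,287),(250,275),(262,257)],c,40).round())
ca=cv2.resize(a[165:290,170:440],None,fx=2.9,fy=2.9,interpolation=2)[:,:,::-1]
cv2.imwrite("pics/crop1.png",ca)
E
```

```text
scene lav [ 588. -206.   24.]
scene cor [ 458. -145.   24.]
scene char [ 487. -314.   24.]
scene turq [624. -83.  24.]
scene grn [ 642. -333.   24.]
side lav [ 590. -191.   24.]
side cor [ 459. -136.   24.]
side char [ 482. -299.   24.]
side turq [631. -75.  24.]
side grn [ 643. -320.   24.]
stand [[494. 155.  40.]
 [488.  73.  40.]
 [515.  30.  40.]]
stand [[504. 136.  40.]
 [509. 100.  40.]
 [523.  44.  40.]]
```

View pics/crop1.png

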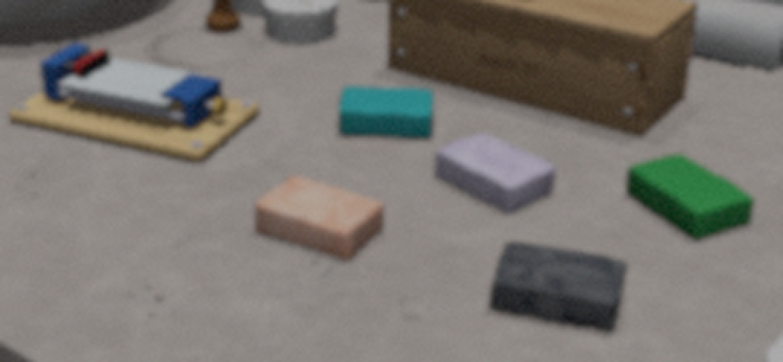

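The crop shows the pale lavender bar at crop (495,168), which is scene (340,223). It is clearly distinct from the coral, turquoise, green and charcoal bars, so the choice stands. Next I move the wrist camera over the stand.

```bash
python3 - <<'E'
from h import *
print(delta([500,105,190],[np.pi,0,1.77]))
E
```

```text
(array([-414.11, -350.13,   41.08]), array([-1.500e-03,  8.000e-04,  9.528e-01]))
```

{"name": "play_rows", "arguments": {
  "deltas": [-46,-39,0,0,0,0.1,1,-92,-78,0,0,0,0.2,1,-138,-117,0,0,0,0.31,1,-184,-156,0,0,0,0.42,1,-230,-195,5,0,0,0.53,1,-276,-234,10,0,0,0.64,1,-322,-273,20,0,0,0.75,1,-368,-312,30,0,0,0.85,1,-414,-350,41,0,0,0.953,1,-414,-350,41,0,0,0.953,1]
}}

```text
clock: 1.35
eef_pos: [501.5, 99.7, 189.6]
tool_rot: [-3.141, 0.003, 1.76]
force: [0.7, 0.8, 0.3]
width: 85.7
gripper_force: 0.0
```

```bash
python3 - <<'E'
from h import *
p,r=pose();print(p.round(1),r.as_euler("xyz").round(3),read_state()["qd"])
c=camera_info("wrist");a=get_image("wrist");np.save("pics/w1.npy",a);import pickle;pickle.dump(c,open("pics/w1.pkl","wb"))
cv2.imwrite("pics/w1.png",cv2.resize(a,(784,588))[:,:,::-1])
E
```

```text
[501.5  99.7 189.6] [-3.141e+00  3.000e-03  1.760e+00] [-0.07213231 -0.01700811 -0.08300005  0.0075231  -0.02116937  0.02195451
 -0.00962202]
```

View pics/w1.png

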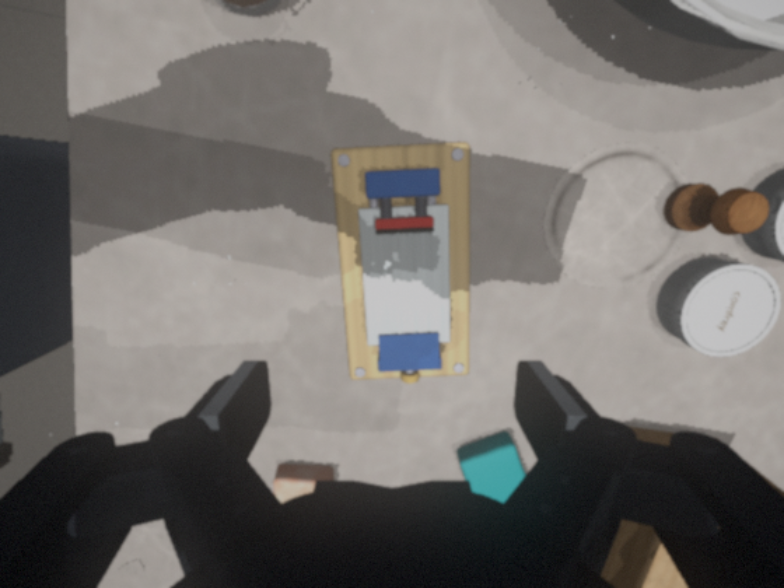

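The picture shows the stand: platform corners at about (361,207), (448,205), (450,343) and (368,346), the red jaw at (404,224), and the blue lip plate at (410,350). I'll take a settled picture and pick the edges numerically.

```bash
python3 - <<'E'
from h import *
import pickle
get_image("wrist");get_image("wrist")
c=camera_info("wrist");print(pose()[0].round(1));a=get_image("wrist");np.save("pics/w2.npy",a);pickle.dump(c,open("pics/w2.pkl","wb"))
# rectify onto z=38 plane, 4 px/mm, along approx stand axes
ang=1.76;u=np.array([np.sin(ang),-np.cos(ang),0]);v=np.array([np.cos(ang),np.sin(ang),0])
O=np.array([495,80,38.]);
# output: col = (x+60)*4 ; row=(90-y)*4  (x along u, y along v)
cols,rows=np.meshgrid(np.arange(480),np.arange(720))
P=O+((cols/4-60)[...,None])*u+((95-rows/4)[...,None])*v
m=proj(P.reshape(-1,3),c).astype(np.float32).reshape(720,480,2)
o=cv2.remap(a,m[...,0],m[...,1],cv2.INTER_CUBIC);np.save("pics/rect.npy",o)
o=o[60:660].copy()
for i in range(0,480,40): cv2.line(o,(i,0),(i,6),(255,255,0),1)
for i in range(0,600,40): cv2.line(o,(0,i),(6,i),(255,255,0),1)
cv2.imwrite("pics/rect.png",o[:,:,::-1])
E
```

```text
[499.6 106.7 190. ]
```

View pics/rect.png

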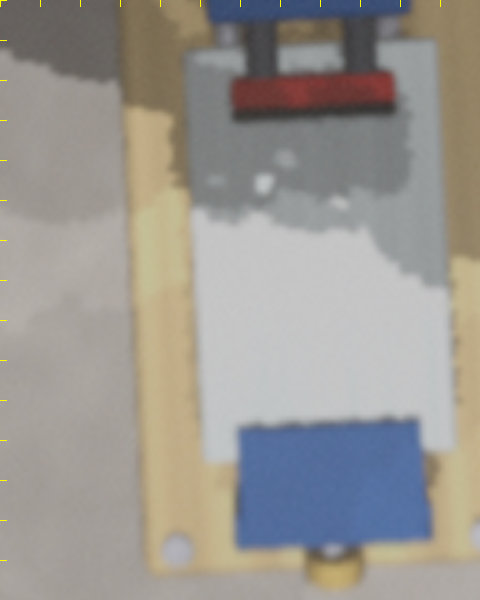

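The rectified view shows the platform corners at about (184,52), (437,39), (454,450) and (205,463). The jaw's rubber face is at row ~117 and the lip's edge at row ~427. I'll refine with line fits and plan the look at the bar.

```bash
python3 - <<'E'
from h import *
o=np.load("pics/rect.npy").astype(float);g=cv2.GaussianBlur(o,(0,0),2)
s=g[...,2]/g[...,0]  # B/R: metal ~1, wood <.8
def fit(rows,lo,hi,sg,axis=0):
    xs=[]
    for r in rows:
        l=s[r,lo:hi] if axis==0 else s[lo:hi,r]
        d=np.gradient(l)*sg;xs.append(lo+d.argmax())
    xs=np.array(xs);rows=np.array(rows);p=np.polyfit(rows,xs,1)
    for _ in range(3):
        e=abs(xs-np.polyval(p,rows));k=e<=max(1.5,np.median(e)*2);p=np.polyfit(rows[k],xs[k],1)
    return p,k.mean()
L=fit(range(140,490,5),170,225,1);Rr=fit(range(130,490,5),420,475,-1);print(L,Rr)
for r in (200,311,420): print(r,np.polyval(L[0],r),np.polyval(Rr[0],r))
ang=1.76-(L[0][0]+Rr[0][0])/2+0;print("ang",ang)
a0=1.76;u=np.array([np.sin(a0),-np.cos(a0),0]);v=np.array([np.cos(a0),np.sin(a0),0]);O=np.array([495,80,38.])
xc=(np.polyval(L[0],311)+np.polyval(Rr[0],311))/2
print(xc,"centre",O+(xc/4-60)*u+(95-311/4)*v)
print(delta([570,-195,190],[np.pi,0,1.3]))
E
```

```text
(array([4.54301922e-02, 1.77500116e+02]), np.float64(0.9428571428571428)) (array([5.27797827e-02, 4.31238570e+02]), np.float64(0.9444444444444444))
200 186.58615425737273 441.79452650949327
311 191.62890558640956 447.6530823889357
420 196.58079653113944 453.40607870298277
ang 1.7108950125744178
319.64099398767263 centre [511.31061105 100.68681857  38.        ]
(array([-3.1029e+02,  8.5100e+00, -1.5000e-01]), array([-0.0009, -0.0009,  0.4723]))
```

{"name": "play_rows", "arguments": {
  "deltas": [-50,2,0,0,0,0.08,1,-100,3,0,0,0,0.16,1,-150,4,0,0,0,0.24,1,-200,5,0,0,0,0.32,1,-255,7,0,0,0,0.4,1,-310,8,0,0,0,0.47,1,-310,8,0,0,0,0.47,1,-310,8,0,0,0,0.47,1]
}}

```text
clock: 2.55
eef_pos: [569.5, -194.2, 190.0]
tool_rot: [-3.14, -0.002, 1.303]
force: [-0.3, 0.2, -0.1]
width: 85.4
gripper_force: 0.0
```

```bash
python3 - <<'E'
from h import *
import pickle
get_image("wrist")
c=camera_info("wrist");print(pose()[0].round(1),pose()[1].as_euler("xyz").round(3));a=get_image("wrist");np.save("pics/w3.npy",a);pickle.dump(c,open("pics/w3.pkl","wb"))
cv2.imwrite("pics/w3.png",cv2.resize(a,(784,588))[:,:,::-1])
E
```

```text
[ 569.6 -193.6  190. ] [-3.141e+00 -2.000e-03  1.304e+00]
```

View pics/w3.png

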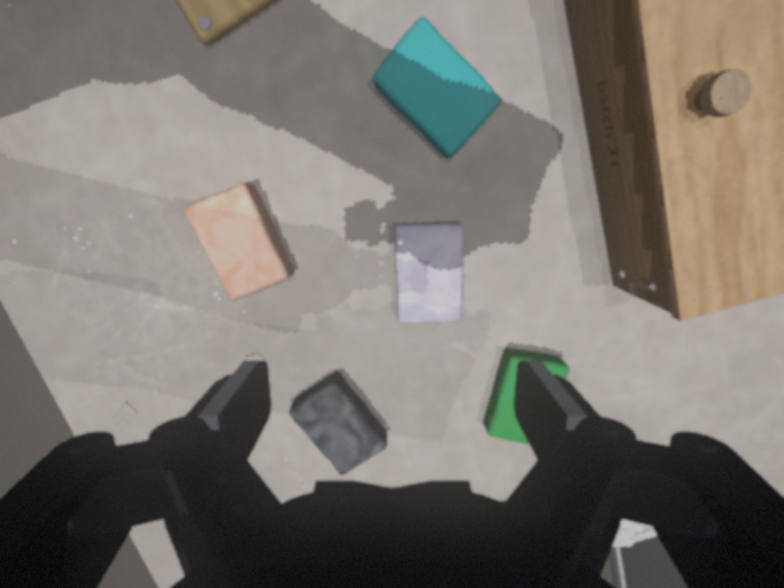

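The wrist view shows the lavender bar at (430,272), nearly aligned with the tool. Coral is at (238,240), charcoal at (338,422), green at (530,395) and turquoise at (437,85), all leaving room for the fingers. I'll measure the bar.

```bash
cat >> h.py <<'E'
def lav(a,c,z):
    f=a.astype(float);m=((f[...,2]-f[...,1])>0.07*f[...,2]).astype(np.uint8)*(f[...,2]>40)*((f[...,0]-f[...,1])>-3)
    n,l,st,ce=cv2.connectedComponentsWithStats(m.astype(np.uint8))
    i=1+st[1:,4].argmax();m=(l==i).astype(np.uint8)
    ct=max(cv2.findContours(m,cv2.RETR_EXTERNAL,cv2.CHAIN_APPROX_NONE)[0],key=len)[:,0]
    P=ray(ct,c,z)[:,:2];return ce[i],cv2.minAreaRect(P.astype(np.float32)),P
E
python3 - <<'E'
from h import *
import pickle
a=np.load("pics/w3.npy");c=pickle.load(open("pics/w3.pkl","rb"))
ce,r,P=lav(a,c,26);print(ce,r)
b=cv2.boxPoints(r);print(b);e=[b[1]-b[0],b[2]-b[1]];l=max(e,key=np.linalg.norm);print("ang",np.arctan2(l[1],l[0]))
E
```

```text
[307.52141802 178.63884786] ((598.5322265625, -189.85494995117188), (55.0413932800293, 49.87466812133789), 76.05819702148438)
[[ 567.6988  -210.55661]
 [ 616.1042  -222.57321]
 [ 629.36566 -169.15329]
 [ 580.96027 -157.13669]]
ang 1.3274658
```

```bash
sed -i 's/>0.07\*f\[...,2\]/>0.035*f[...,2]/' h.py; python3 - <<'E'
from h import *
import pickle
a=np.load("pics/w3.npy");c=pickle.load(open("pics/w3.pkl","rb"))
print(a[215,300:320:8],a[180,300],a[280,305],a[150,250])
ce,r,P=lav(a,c,26);print(ce,r)
b=cv2.boxPoints(r);e=[b[1]-b[0],b[2]-b[1]];l=max(e,key=np.linalg.norm);ang=np.arctan2(l[1],l[0]);print(b,"ang",ang)
print(delta([*r[0],60],[np.pi,0,ang%np.pi]))
E
```

```text
[[196 189 201]
 [196 191 200]
 [197 192 200]] [143 137 150] [168 162 157] [129 124 120]
[306.38868552 192.35873544] ((596.1036987304688, -200.41314697265625), (78.4052734375, 50.902652740478516), 77.33650970458984)
[[ 562.6773  -233.0826 ]
 [ 612.34174 -244.24171]
 [ 629.5301  -167.7437 ]
 [ 579.86566 -156.58458]] ang 1.3497769
(array([  0.14,  27.48, 130.12]), array([-0.0008, -0.0018, -0.046 ]))
```

{"name": "play_rows", "arguments": {
  "deltas": [0,27.5,50,0,0,-0.046,1,0,27.5,100,0,0,-0.046,1,0,27.5,130,0,0,-0.046,1,0,27.5,160,0,0,-0.046,1,0,27.5,180,0,0,-0.046,1,0,27.5,188,0,0,-0.046,1,0,27.5,188,0,0,-0.046,1]
}}

```text
clock: 3.52
eef_pos: [596.0, -203.5, 2.4]
tool_rot: [3.141, -0.0, 1.346]
force: [0.4, 0.0, 0.7]
width: 85.7
gripper_force: 0.0
```

{"name": "play_rows", "arguments": {
  "deltas": [3,0,0,0,0,0,1,3,0,0,0,0,0,0.6,3,0,0,0,0,0,0.3,3,0,0,0,0,0,0.3,3,0,0,0,0,0,0.3,3,0,0,0,0,0,0.3,3,0,0,0,0,0,0.3]
}}

```text
clock: 4.4
eef_pos: [597.1, -201.2, 3.2]
tool_rot: [3.14, -0.0, 1.346]
force: [-1.7, 0.9, 6.2]
width: 52.2
gripper_force: 64.5
```

{"name": "play_rows", "arguments": {
  "deltas": [0,0,-20,0,0,0,0.3,0,0,-60,0,0,0,0.3,0,0,-110,0,0,0,0.3,0,0,-120,0,0,0,0.3,0,0,-120,0,0,0,0.3]
}}

```text
clock: 5.03
eef_pos: [596.7, -201.0, 123.3]
tool_rot: [3.14, -0.0, 1.346]
force: [-0.6, -0.2, -2.1]
width: 51.8
gripper_force: 63.7
```

```bash
cat >> h.py <<'E'
C=np.array([511.3,100.7]);A=1.809
def tgt(x,y,z): # stand frame bar/tool centre
    w=C+x*np.array([np.sin(A),-np.cos(A)])+y*np.array([np.cos(A),np.sin(A)]);return [*w,z]
def st():
    s=read_state();p=np.array(s["eef_pos"]);d=p[:2]-C;f=np.array(s["force"])
    X=np.array([np.sin(A),-np.cos(A)]);Y=np.array([np.cos(A),np.sin(A)])
    print("t",round(s["clock"],2),"x,y,z",(d@X).round(2),(d@Y).round(2),p[2].round(2),"rot",np.round(s["tool_rot"],4),"F",(f[:2]@X).round(2),(f[:2]@Y).round(2),f[2].round(2),"w",round(s["width"],1))
E
python3 - <<'E'
from h import *
st();print(delta(tgt(0,-14,123),[np.pi,0,A]))
E
```

```text
t 5.03 x,y,z 11.79 -313.31 123.29 rot [ 3.1402e+00 -1.0000e-04  1.3458e+00] F -0.65 -0.05 -2.11 w 51.8
(array([ 2.6251e+02, -1.4427e+02,  1.2000e-01]), array([ 1.400e-03,  2.000e-04, -4.632e-01]))
```

{"name": "play_rows", "arguments": {
  "deltas": [38,-21,0,0,0,-0.066,0.3,75,-41,0,0,0,-0.13,0.3,113,-62,0,0,0,-0.2,0.3,150,-82,0,0,0,-0.265,0.3,188,-103,0,0,0,-0.33,0.3,225,-124,0,0,0,-0.4,0.3,250,-138,0,0,0,-0.44,0.3,262.5,-144.3,0,0,0,-0.463,0.3,262.5,-144.3,0,0,0,-0.463,0.3,262.5,-144.3,0,0,0,-0.463,0.3]
}}

```text
clock: 6.28
eef_pos: [514.7, 85.3, 122.1]
tool_rot: [-3.141, 0.001, 1.806]
force: [-0.5, -0.6, -1.9]
width: 52.0
gripper_force: 63.6
```

```bash
python3 - <<'E'
from h import *
import pickle
get_image("wrist");st()
c=camera_info("wrist");a=get_image("wrist");np.save("pics/w4.npy",a);pickle.dump(c,open("pics/w4.pkl","wb"))
cv2.imwrite("pics/w4.png",cv2.resize(a,(784,588))[:,:,::-1])
print(delta(tgt(0,-14,60),[np.pi,0,A]))
E
```

```text
t 6.33 x,y,z -0.28 -15.84 122.16 rot [-3.1414e+00  1.1000e-03  1.8060e+00] F 0.39 -0.23 -1.27 w 52.3
(array([ 1.75,  0.23, 62.24]), array([-0.    ,  0.0009, -0.0029]))
```

View pics/w4.png

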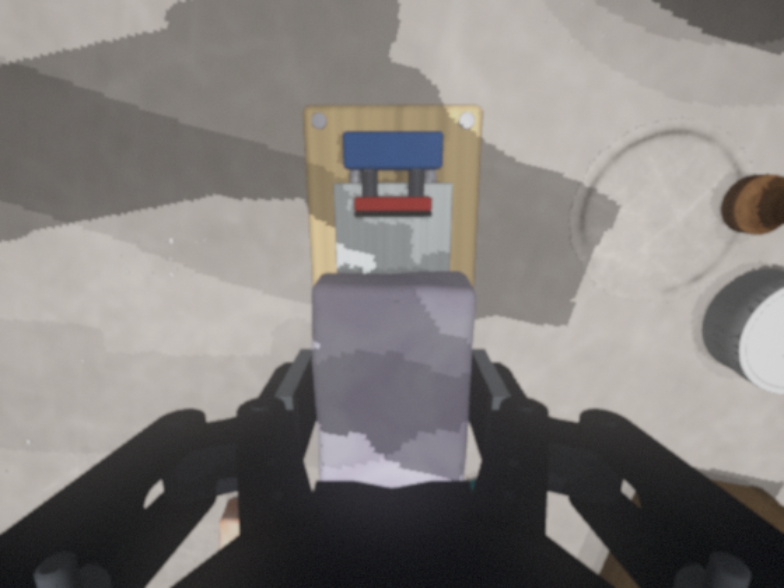

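The picture shows the bar held squarely, centre column ~393. That lines up with the platform and jaw, whose centre is also column ~393. I lower it next.

{"name": "play_rows", "arguments": {
  "deltas": [1.7,0.2,30,0,0,-0.003,0.3,1.7,0.2,60,0,0,-0.003,0.3,1.7,0.2,70,0,0,-0.003,0.3,1.7,0.2,75.5,0,0,-0.003,0.3,1.7,0.2,75.5,0,0,-0.003,0.3,1.7,0.2,75.5,0,0,-0.003,0.3]
}}

```text
clock: 7.12
eef_pos: [514.8, 88.8, 47.6]
tool_rot: [3.14, 0.0, 1.812]
force: [0.3, -0.6, -0.9]
width: 52.3
gripper_force: 63.6
```

```bash
python3 -c "
from h import *
st()"
```

```text
t 7.12 x,y,z 0.61 -12.37 47.59 rot [3.1401e+00 1.0000e-04 1.8117e+00] F 0.19 -0.68 -0.93 w 52.3
```

{"name": "play_rows", "arguments": {
  "deltas": [2,-0.5,0.5,0,0,0.002,0.3,4,-0.5,1,0,0,0.002,0.3,5,-0.5,1,0,0,0.002,0.3,5,-0.5,1,0,0,0.002,0.3]
}}

```text
clock: 7.62
eef_pos: [512.5, 93.7, 45.8]
tool_rot: [3.142, -0.0, 1.81]
force: [0.5, 0.1, -1.0]
width: 52.3
gripper_force: 63.6
```

```bash
python3 -c "
from h import *
st()"
```

```text
t 7.62 x,y,z -0.51 -7.05 45.82 rot [ 3.1416e+00 -1.0000e-04  1.8102e+00] F 0.52 -0.06 -1.0 w 52.3
```

Still free; continuing in small steps.

{"name": "play_rows", "arguments": {
  "deltas": [0.5,0.3,-0.5,0,0,0,0.3,1,0.3,-0.5,0,0,0,0.3,1.5,0.3,-0.5,0,0,0,0.3,1.5,0.3,-0.5,0,0,0,0.3]
}}

```text
clock: 8.12
eef_pos: [512.4, 95.1, 46.3]
tool_rot: [-3.141, -0.0, 1.81]
force: [0.3, -0.7, -0.7]
width: 52.1
gripper_force: 63.6
```

```bash
python3 -c "
from h import *
st()"
```

```text
t 8.12 x,y,z -0.28 -5.69 46.28 rot [-3.1415e+00 -1.0000e-04  1.8098e+00] F 0.14 -0.76 -0.74 w 52.1
```

{"name": "play_rows", "arguments": {
  "deltas": [0.5,0,0,0,0,0,0.3,1,0,0,0,0,0,0.3,1,0,0,0,0,0,0.3]
}}

```text
clock: 8.5
eef_pos: [512.2, 96.1, 46.3]
tool_rot: [-3.142, -0.0, 1.81]
force: [-0.6, 0.3, -1.3]
width: 52.2
gripper_force: 63.6
```

```bash
python3 -c "
from h import *
st()"
```

```text
t 8.5 x,y,z -0.26 -4.68 46.28 rot [-3.1415e+00 -1.0000e-04  1.8099e+00] F -0.5 0.47 -1.32 w 52.2
```

{"name": "play_rows", "arguments": {
  "deltas": [0.5,0,0,0,0,0,0.3,1,0,0,0,0,0,0.3,1,0,0,0,0,0,0.3]
}}

```text
clock: 8.88
eef_pos: [511.9, 97.1, 46.3]
tool_rot: [-3.142, -0.0, 1.81]
force: [0.5, -0.4, -0.4]
width: 52.4
gripper_force: 63.6
```

```bash
python3 -c "
from h import *
st()"
```

```text
t 8.88 x,y,z -0.26 -3.67 46.3 rot [-3.1415e+00 -1.0000e-04  1.8099e+00] F 0.37 -0.53 -0.39 w 52.4
```

{"name": "play_rows", "arguments": {
  "deltas": [0.5,0,0,0,0,0,0.3,1,0,0,0,0,0,0.3,1,0,0,0,0,0,0.3]
}}

```text
clock: 9.25
eef_pos: [511.8, 97.6, 46.3]
tool_rot: [3.142, 0.0, 1.809]
force: [-0.1, -1.2, -0.8]
width: 52.0
gripper_force: 63.6
```

```bash
python3 -c "
from h import *
st()"
```

```text
t 9.25 x,y,z -0.23 -3.1 46.3 rot [3.1415e+00 4.0000e-04 1.8095e+00] F -0.33 -1.14 -0.76 w 52.0
```

{"name": "play_rows", "arguments": {
  "deltas": [0.5,0,0,0,0,0,0.3,1,0,0,0,0,0,0.3,1,0,0,0,0,0,0.3]
}}

```text
clock: 9.62
eef_pos: [511.6, 98.3, 46.3]
tool_rot: [3.142, 0.001, 1.809]
force: [0.6, -3.0, -0.2]
width: 52.0
gripper_force: 63.6
```

```bash
python3 -c "
from h import *
st()"
```

```text
t 9.62 x,y,z -0.26 -2.36 46.33 rot [3.1415e+00 6.0000e-04 1.8093e+00] F -0.07 -3.02 -0.21 w 52.0
```

{"name": "play_rows", "arguments": {
  "deltas": [0.5,0,0,0,0,0,0.3,1,0,0,0,0,0,0.3,1,0,0,0,0,0,0.3]
}}

```text
clock: 10.0
eef_pos: [511.5, 99.0, 46.3]
tool_rot: [3.141, 0.001, 1.809]
force: [0.6, -6.0, -0.6]
width: 52.3
gripper_force: 63.6
```

```bash
python3 -c "
from h import *
st()"
```

```text
t 10.0 x,y,z -0.24 -1.65 46.34 rot [3.1414e+00 1.0000e-03 1.8091e+00] F -0.83 -5.99 -0.6 w 52.3
```

{"name": "play_rows", "arguments": {
  "deltas": [0.5,0,0,0,0,0,0.3,1.1,0,0,0,0,0,0.3,1.1,0,0,0,0,0,0.3]
}}

```text
clock: 10.38
eef_pos: [511.3, 99.5, 46.3]
tool_rot: [3.141, 0.002, 1.809]
force: [1.4, -6.4, 0.2]
width: 52.1
gripper_force: 63.6
```

```bash
python3 -c "
from h import *
st()"
```

```text
t 10.38 x,y,z -0.26 -1.16 46.35 rot [3.1413e+00 1.7000e-03 1.8087e+00] F -0.19 -6.56 0.16 w 52.1
```

{"name": "play_rows", "arguments": {
  "deltas": [0.5,0,0,0,0,0,0.3,0.6,0,0.5,0,0,0,0.3,0.6,0,1,0,0,0,0.3,0.6,0,1.5,0,0,0,0.3,0.6,0,2,0,0,0,0.3,0.6,0,2,0,0,0,0.3]
}}

```text
clock: 11.12
eef_pos: [511.5, 99.8, 44.7]
tool_rot: [3.141, 0.002, 1.808]
force: [1.1, -7.6, 1.5]
width: 52.5
gripper_force: 63.9
```

```bash
python3 -c "
from h import *
st()"
```

```text
t 11.12 x,y,z 0.02 -0.95 44.67 rot [3.1406e+00 2.0000e-03 1.8083e+00] F -0.69 -7.61 1.5 w 52.5
```

{"name": "play_rows", "arguments": {
  "deltas": [0,0,0.5,0,0,0,0.3,0,0,1,0,0,0,0.3,0,0,1.5,0,0,0,0.3,0,0,1.5,0,0,0,0.3]
}}

```text
clock: 11.62
eef_pos: [511.8, 99.8, 43.2]
tool_rot: [3.14, 0.002, 1.808]
force: [0.6, -7.2, 2.5]
width: 52.2
gripper_force: 64.0
```

```bash
python3 -c "
from h import *
st()"
```

```text
t 11.62 x,y,z 0.25 -0.97 43.23 rot [3.1402e+00 2.0000e-03 1.8084e+00] F -1.13 -7.18 2.51 w 52.2
```

{"name": "play_rows", "arguments": {
  "deltas": [0,-0.2,0.5,0,0,0,0.3,0,-0.2,1,0,0,0,0.3,0,-0.2,1.5,0,0,0,0.3,0,-0.2,1.5,0,0,0,0.3]
}}

```text
clock: 12.12
eef_pos: [511.9, 99.8, 41.8]
tool_rot: [3.14, 0.002, 1.808]
force: [1.4, -6.3, 1.9]
width: 51.8
gripper_force: 64.0
```

```bash
python3 -c "
from h import *
st()"
```

```text
t 12.12 x,y,z 0.33 -0.98 41.78 rot [3.1396e+00 2.1000e-03 1.8082e+00] F -0.13 -6.46 1.92 w 51.8
```

{"name": "play_rows", "arguments": {
  "deltas": [0,0,0.5,0,0,0,0.3,0,0,1,0,0,0,0.3,0,0,1,0,0,0,0.3]
}}

```text
clock: 12.5
eef_pos: [511.9, 99.9, 40.9]
tool_rot: [3.14, 0.002, 1.808]
force: [0.5, -7.3, 2.9]
width: 52.0
gripper_force: 64.2
```

```bash
python3 -c "
from h import *
st()"
```

```text
t 12.5 x,y,z 0.36 -0.94 40.88 rot [3.1396e+00 2.0000e-03 1.8083e+00] F -1.19 -7.19 2.86 w 52.0
```

{"name": "play_rows", "arguments": {
  "deltas": [0,-0.2,0.5,0,0,0,0.3,0,-0.2,1,0,0,0,0.3,0,-0.2,1,0,0,0,0.3]
}}

```text
clock: 12.88
eef_pos: [511.9, 99.9, 40.2]
tool_rot: [3.139, 0.002, 1.808]
force: [1.6, -6.9, 6.6]
width: 51.9
gripper_force: 64.5
```

```bash
python3 -c "
from h import *
st()"
```

```text
t 12.88 x,y,z 0.36 -0.94 40.22 rot [3.1391e+00 1.9000e-03 1.8082e+00] F -0.02 -7.08 6.64 w 51.9
```

{"name": "play_rows", "arguments": {
  "deltas": [-0.5,0,0.4,0,0,0,0.3,-0.5,0,0.7,0,0,0,0.3,-0.5,0,0.7,0,0,0,0.3]
}}

```text
clock: 13.25
eef_pos: [511.9, 99.9, 39.8]
tool_rot: [3.139, 0.001, 1.808]
force: [0.8, -6.1, 9.1]
width: 52.2
gripper_force: 64.8
```

```bash
python3 -c "
from h import *
st()"
```

```text
t 13.25 x,y,z 0.39 -0.96 39.76 rot [3.1391e+00 1.2000e-03 1.8084e+00] F -0.64 -6.08 9.08 w 52.2
```

{"name": "play_rows", "arguments": {
  "deltas": [-0.5,0,0,0,0,0,0.3,-1,0,-0.1,0,0,0,0.3,-1.5,0,-0.2,0,0,0,0.3,-1.5,0,-0.2,0,0,0,0.3]
}}

```text
clock: 13.75
eef_pos: [512.0, 99.6, 39.8]
tool_rot: [3.139, -0.0, 1.809]
force: [0.2, -3.2, 7.8]
width: 52.2
gripper_force: 64.6
```

```bash
python3 -c "
from h import *
st()"
```

```text
t 13.75 x,y,z 0.37 -1.23 39.78 rot [ 3.1394e+00 -1.0000e-04  1.8092e+00] F -0.52 -3.14 7.83 w 52.2
```

{"name": "play_rows", "arguments": {
  "deltas": [-0.5,-0.2,0,0,0,0,0.3,-1,-0.2,0,0,0,0,0.3,-1.2,-0.2,0,0,0,0,0.3,-1.2,-0.2,0,0,0,0,0.3]
}}

```text
clock: 14.25
eef_pos: [512.0, 99.2, 39.8]
tool_rot: [3.139, -0.001, 1.81]
force: [0.5, -1.4, 7.9]
width: 52.0
gripper_force: 64.6
```

```bash
python3 -c "
from h import *
st()"
```

```text
t 14.25 x,y,z 0.38 -1.59 39.78 rot [ 3.1392e+00 -1.0000e-03  1.8097e+00] F 0.13 -1.47 7.92 w 52.0
```

{"name": "play_rows", "arguments": {
  "deltas": [-0.6,0,0,0,0,0,0.3,-0.6,0,0,0,0,0,0.3,-0.6,0,0,0,0,0,0.8,-0.6,0,0,0,0,0,1,-0.6,0,0,0,0,0,1,-0.6,0,0,0,0,0,1]
}}

```text
clock: 15.0
eef_pos: [511.0, 97.9, 38.7]
tool_rot: [-3.141, -0.0, 1.81]
force: [-0.8, -0.3, -0.6]
width: 85.5
gripper_force: 0.0
```

{"name": "play_rows", "arguments": {
  "deltas": [0,0,-30,0,0,0,1,0,0,-90,0,0,0,1,0,0,-150,0,0,0,1,0,0,-150,0,0,0,1,0,0,-150,0,0,0,1]
}}

```text
clock: 15.62
eef_pos: [510.6, 97.9, 188.6]
tool_rot: [-3.141, -0.0, 1.81]
force: [0.9, 0.0, -0.1]
width: 85.1
gripper_force: 0.0
```

```bash
python3 - <<'E'
from h import *
import pickle
get_image("wrist");st()
c=camera_info("wrist");a=get_image("wrist");np.save("pics/w5.npy",a);pickle.dump(c,open("pics/w5.pkl","wb"))
b=get_image("side");np.save("pics/side2.npy",b)
w=a[60:290,140:460];cr=cv2.resize(w,None,fx=1.6,fy=1.6,interpolation=2)
sd=cv2.resize(b[230:340,190:310],None,fx=2.4,fy=3.345,interpolation=2)[:368]
o=np.hstack([cr,cv2.resize(sd,(288,368))]);cv2.imwrite("pics/fin.png",o[:,:,::-1])
E
```

```text
t 15.68 x,y,z -1.85 -2.55 187.82 rot [-3.1393e+00 -3.0000e-04  1.8101e+00] F 0.27 -0.38 0.18 w 85.4
```

View pics/fin.png

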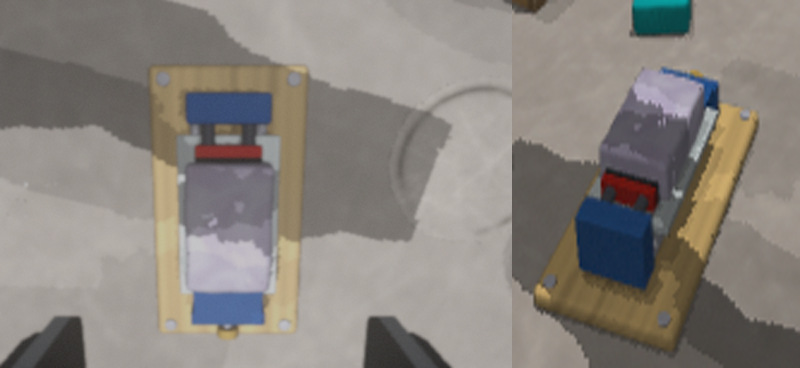

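The final view shows the bar between the red jaw at (228,153) and the lip at (228,300), with platform edges visible on both sides (180 and 280). I'll check centring and squareness numerically.

```bash
python3 - <<'E'
from h import *
import pickle
a=np.load("pics/w5.npy");c=pickle.load(open("pics/w5.pkl","rb"))
X=np.array([np.sin(A),-np.cos(A),0]);Y=np.array([np.cos(A),np.sin(A),0])
def rect(z):
    x,y=np.meshgrid(np.arange(-50,50,.25),np.arange(60,-70,-.25));P=np.array([*C,z])+x[...,None]*X+y[...,None]*Y
    m=proj(P.reshape(-1,3),c).astype(np.float32).reshape(*x.shape,2);return cv2.GaussianBlur(cv2.remap(a,m[...,0],m[...,1],1).astype(float),(0,0),1.5)
def edge(s,lo,hi,sg,ys):
    i0,i1=int((lo+50)*4),int((hi+50)*4);v=[];
    for y in ys:
        l=s[int((60-y)*4),i0:i1];v.append(lo+(np.gradient(l)*sg).argmax()/4)
    v=np.array(v);ys=np.array(ys);p=np.polyfit(ys,v,1)
    for _ in range(4):
        e=abs(v-np.polyval(p,ys));k=e<=max(.6,1.5*np.median(e));p=np.polyfit(ys[k],v[k],1)
    return p.round(4),k.mean().round(2)
g=rect(38);s=g[...,2]/g[...,0];ys=list(np.arange(-30,44,1.))
print("plat",edge(s,-40,-26,1,ys),edge(s,26,40,-1,ys))
g=rect(64);s=(g[...,0]+g[...,2])/2/g[...,1];ys=list(np.arange(-34,30,1.))
print("bar",edge(s,-34,-18,1,ys),edge(s,18,34,-1,ys))
E
```

```text
plat (array([ 7.30000e-03, -3.14936e+01]), np.float64(0.93)) (array([-6.20000e-03,  3.17094e+01]), np.float64(1.0))
bar (array([  0.1168, -27.4574]), np.float64(0.62)) (array([-1.00000e-04,  2.51667e+01]), np.float64(0.75))
```

```bash
python3 - <<'E'
from h import *
a=get_image("scene");cv2.imwrite("pics/sc2.png",cv2.resize(a[165:225,165:270],None,fx=7.4,fy=7.4,interpolation=2)[:,:,::-1])
E
```

```text
(no output)
```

View pics/sc2.png

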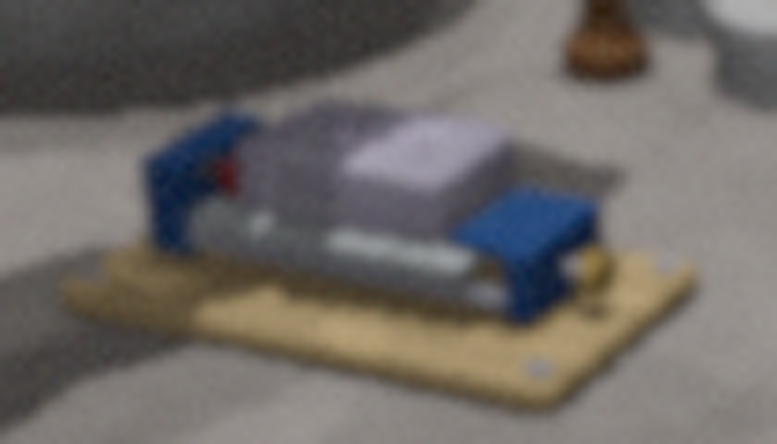

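The scene crop shows the bar's lower edge running along the platform top, from the jaw (230,180) to behind the lip (465,235), flat with no gap. I'm handing in the job.

```bash
python3 -c "
from cell import *
print(finish_job())"
```

```text
the job is handed in; nothing more can be done
None
```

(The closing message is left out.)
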